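# Put the rug-repair hooks away in their covered caddy

### The job

The repair is finished, so put the hooks away: lift the metal cover off the wooden hook caddy and stand it right way up in the middle of the cork mat, then take every hook out of the plywood bench rack and push each one point down into a bore of its own in the caddy until its handle sits down on the wood. Finally put the cover back over the handles so that it sits fully down and level on the caddy's ledge, let go, and leave the other tools on the bench where they are.

Things in the scene. Friction and masses are not known exactly. Their poses are not given: they have to be found in the camera images.
- caddy: wooden hook caddy, fixed, upright: base block 150 x 150 mm, 75 mm high, its top the ledge for the cover; a block 82 x 82 mm rises from its middle to a flat deck 90 mm above the bench. Five round bores 10 mm wide, 75 mm deep in the deck: one central, four at x, y = +-28 mm. Origin: centre of the underside, on the bench; x, y along its sides, z up. The cover hides the deck at first.
- bore0 (a point): centre of the mouth of a corner bore of the caddy, level with the deck (90 mm above the bench), 40 mm (centre to corner) or 56 mm (corner to corner) from its neighbours; beside occupied bores close the fingers along the caddy's x or y and open only to about 40 mm.
- bore1 (a point): centre of the mouth of a corner bore of the caddy, level with the deck (90 mm above the bench), 40 mm (centre to corner) or 56 mm (corner to corner) from its neighbours; beside occupied bores close the fingers along the caddy's x or y and open only to about 40 mm.
- bore2 (a point): centre of the mouth of a corner bore of the caddy, level with the deck (90 mm above the bench), 40 mm (centre to corner) or 56 mm (corner to corner) from its neighbours; beside occupied bores close the fingers along the caddy's x or y and open only to about 40 mm.
- bore3 (a point): centre of the mouth of a corner bore of the caddy, level with the deck (90 mm above the bench), 40 mm (centre to corner) or 56 mm (corner to corner) from its neighbours; beside occupied bores close the fingers along the caddy's x or y and open only to about 40 mm.
- bore4 (a point): centre of the mouth of the central bore of the caddy, level with the deck (90 mm above the bench), 40 mm (centre to corner) or 56 mm (corner to corner) from its neighbours; beside occupied bores close the fingers along the caddy's x or y and open only to about 40 mm.
- cover: round aluminium cover like an upturned tin, 0.15 to 0.31 kg: outer diameter 136 mm, wall 4 mm, 67 mm deep inside, top face 71 mm above its lower edge; on top a dark wood knob, diameter 26 mm, 28 mm high. Origin: centre of the lower edge; z up through the knob. Seated, its edge is 75 mm above the bench, round the caddy's square block (6 mm to spare at the corners).
- mat: square cork mat, 190 x 190 mm, 4 mm thick, fixed to the bench. Origin: centre of the underside; z up.
- rack: plywood bench rack, fixed, 110 mm (x) by 140 mm (y), flat top 100 mm above the bench, with five 10 mm holes in which hooks hang by their handles, at (x, y) = (-27, -45), (-27, 0), (-27, 45), (27, -22.5), (27, 22.5) mm; some are empty. Origin: centre of the underside; z up. Fingers fit between hooks if they close along the rack's x and open to about 40 mm.
- hook0: rug-repair hook, 32 to 56 g: steel shank, diameter 7 mm, 70 mm long, its last 10 mm tapering to a point, below a dark wood handle, diameter 16 mm, 45 mm long. Origin: the point; z from point to handle (handle 70 to 115 mm). Its point is 30 mm above the bench in the rack, 20 mm when home in the caddy with the handle on the deck. Three to five hooks, all alike, are there; the others are absent.
- hook1: rug-repair hook, 32 to 56 g: steel shank, diameter 7 mm, 70 mm long, its last 10 mm tapering to a point, below a dark wood handle, diameter 16 mm, 45 mm long. Origin: the point; z from point to handle (handle 70 to 115 mm). Its point is 30 mm above the bench in the rack, 20 mm when home in the caddy with the handle on the deck. Three to five hooks, all alike, are there; the others are absent.
- hook2: rug-repair hook, 32 to 56 g: steel shank, diameter 7 mm, 70 mm long, its last 10 mm tapering to a point, below a dark wood handle, diameter 16 mm, 45 mm long. Origin: the point; z from point to handle (handle 70 to 115 mm). Its point is 30 mm above the bench in the rack, 20 mm when home in the caddy with the handle on the deck. Three to five hooks, all alike, are there; the others are absent.
- hook3: rug-repair hook, 32 to 56 g: steel shank, diameter 7 mm, 70 mm long, its last 10 mm tapering to a point, below a dark wood handle, diameter 16 mm, 45 mm long. Origin: the point; z from point to handle (handle 70 to 115 mm). Its point is 30 mm above the bench in the rack, 20 mm when home in the caddy with the handle on the deck. Three to five hooks, all alike, are there; the others are absent.
- hook4: rug-repair hook, 32 to 56 g: steel shank, diameter 7 mm, 70 mm long, its last 10 mm tapering to a point, below a dark wood handle, diameter 16 mm, 45 mm long. Origin: the point; z from point to handle (handle 70 to 115 mm). Its point is 30 mm above the bench in the rack, 20 mm when home in the caddy with the handle on the deck. Three to five hooks, all alike, are there; the others are absent.
- brush: flat hand brush lying between the task's things; a bystander, to be left alone.
- awl: wood-handled awl lying on the bench; a bystander, to be left alone.
- scissors: pair of scissors, lying near the far edge; a bystander, to be left alone.
- notebook: blue notebook 100 x 150 x 16 mm, lying near the far edge; a bystander, to be left alone.
- tape_measure: round grey tape measure, diameter 56 mm, 22 mm high; a bystander, to be left alone.
- spool: empty wooden thread spool, diameter 40 mm, 56 mm high; a bystander, to be left alone.
- glue: white glue bottle, diameter 48 mm, 110 mm high, near the far edge; a bystander, to be left alone.

How it is judged:
On the way, in this order (a step that is already met when the one before it is completed fails the run):
1. the cover stands right way up on the cork mat, let go and at rest (horizontal distance between cover and mat below 0.045 m and height (world z) of cover below 0.012 m and angle between cover's own z axis and vertical below 0.08 rad and linear speed of cover below 0.02 m/s and contact force between the fingers and cover below 0.1 N), for 0.2 s.
2. every hook is home in the caddy and let go, with the cover still off (z of each of hook0, hook1, hook2, hook3, hook4 in the frame of caddy below 0.025 m and x of hook0 in the frame of caddy between -0.036 and 0.036 m and y of hook0 in the frame of caddy between -0.036 and 0.036 m and angle between each of hook0, hook1, hook2, hook3, hook4's own z axis and vertical below 0.08 rad and x of hook1 in the frame of caddy between -0.036 and 0.036 m and y of hook1 in the frame of caddy between -0.036 and 0.036 m and x of hook2 in the frame of caddy between -0.036 and 0.036 m and y of hook2 in the frame of caddy between -0.036 and 0.036 m and x of hook3 in the frame of caddy between -0.036 and 0.036 m and y of hook3 in the frame of caddy between -0.036 and 0.036 m and x of hook4 in the frame of caddy between -0.036 and 0.036 m and y of hook4 in the frame of caddy between -0.036 and 0.036 m and contact force between the fingers and hook0 below 0.1 N and contact force between the fingers and hook1 below 0.1 N and contact force between the fingers and hook2 below 0.1 N and contact force between the fingers and hook3 below 0.1 N and contact force between the fingers and hook4 below 0.1 N and contact force between the fingers and cover below 0.1 N and horizontal distance between cover and caddy above 0.12 m), for 0.2 s.
At the end, for the whole second after the job is handed in: Each hook stands in a caddy bore, upright within 0.08 rad, its point within 5 mm of home height; the cover sits on the ledge over them, its edge within 4 mm of the ledge, level within 0.035 rad, centred within 12 mm; all released and at rest (z of each of hook0, hook1, hook2, hook3, hook4 in the frame of caddy below 0.025 m and x of hook0 in the frame of caddy between -0.036 and 0.036 m and y of hook0 in the frame of caddy between -0.036 and 0.036 m and angle between each of hook0, hook1, hook2, hook3, hook4's own z axis and vertical below 0.08 rad and x of hook1 in the frame of caddy between -0.036 and 0.036 m and y of hook1 in the frame of caddy between -0.036 and 0.036 m and x of hook2 in the frame of caddy between -0.036 and 0.036 m and y of hook2 in the frame of caddy between -0.036 and 0.036 m and x of hook3 in the frame of caddy between -0.036 and 0.036 m and y of hook3 in the frame of caddy between -0.036 and 0.036 m and x of hook4 in the frame of caddy between -0.036 and 0.036 m and y of hook4 in the frame of caddy between -0.036 and 0.036 m and contact force between the fingers and hook0 below 0.1 N and contact force between the fingers and hook1 below 0.1 N and contact force between the fingers and hook2 below 0.1 N and contact force between the fingers and hook3 below 0.1 N and contact force between the fingers and hook4 below 0.1 N and contact force between the fingers and cover below 0.1 N and z of cover in the frame of caddy between 0.071 and 0.079 m and horizontal distance between cover and caddy below 0.012 m and angle between cover's own z axis and vertical below 0.035 rad and linear speed of cover below 0.01 m/s and linear speed of each of hook0, hook1, hook2, hook3, hook4 below 0.02 m/s); the robot touches nothing.
It fails at once if one of the other tools is pushed more than 5 cm from its place (distance of any of brush, awl, scissors, notebook, tape_measure, spool, glue from where it was at the start of the episode above 0.05 m).
Of hook0, hook1, hook2, hook3, hook4 only 3 to 5 are there at a start; the rules pass over those that are not, and their reading is None.
At some moment in a run one of cover may be knocked a few centimetres aside while the robot is not near it.
Once in a run the grip may slacken for a moment while it holds something.
It also fails if it takes over 210 s, if anything falls off the work surface, if the arm or the gripper's body presses on something with over 40 N, if the wrist force passes 120 N, or if a joint passes its speed limit or range.

### The arm

A 6-joint arm with a two-finger parallel gripper is mounted at the origin on the work surface. World frame = base frame: x ahead of the robot, y to its left, z up, the work surface at z = 0. Lengths are in m, angles in rad, forces in N, time in s.
With the tool pointing down it reaches from about 0.275 to 0.875 m from the base axis. Payload 12.5 kg.
Tool frame: the origin (TCP) lies at the very end of the fingers, on their centre line; the grasp point (between the pads) lies 19 mm behind it; z points along the fingers, y is the line along which they close (so a half turn about z gives the same grasp; the last joint's range is limited). The gripper opens to 85 mm and grips with 20 to 120 N. Pads are 22 mm wide; open, the fingers measure 114 mm over their backs; the gripper's body (76 mm by 85 mm) begins 54 mm behind the grasp point. The pads swing forward as they close: fully open they stand 13 mm farther back than shut.
Start: joints at [-1.342, 0.351, 1.652, -0, 1.139, -0.085], TCP at [0.17, -0.523, 0.231] pointing down, gripper open.
Joint ranges: [-2.75, 2.75], [-0.79, 2.1], [0.01, 2.65], [-1.57, 4.71], [0.07, 3.14], [-2.87, 2.87]. Speed limits (rad/s): [2.22, 2.22, 2.79, 3.14, 3.14, 3.14].

### API

Orientations are given as a rotation vector (axis times angle).
In Python, from plant import robot, kinematics, telemetry, optics gives the robot as it stands. Calls block until the motion is done:
- robot.movep(position, orientation): joint-space move of the TCP to a pose.
- robot.line_to(position, frame=None, feed=0.15, force_limit=None): straight line of the TCP; frame=None keeps the orientation; feed is the mean speed in m/s. With force_limit (N) it stops when the force on the tool has changed by that much, and returns True; else False.
- robot.move_j(angles): joint-space move.
- robot.move_gripper(opening, grasp_force=None): finger opening in m; grasp_force is the grip in N (None keeps the last); returns when the fingers have stopped.
- robot.sleep(seconds).
- kinematics.solve_ik(position, orientation): joint angles nearest the present ones, or None.
- telemetry.state(): the state.
- optics.read_camera(name): name is "scene" or "top" or "wrist"; returns a dict with "color" (400x640x3 uint8, blue, green, red), "fx", "fy", "cx", "cy" (pixels), "distortion" ([k1, k2, p1, p2, k3] as OpenCV has them; the pictures are not rectified), "eye" and "attitude" of the camera in the world. Camera axes: x right, y down, z forward; pixel columns grow to the right and rows downward; lengths in m; the calibration is good to about 2 mm. A picture is of the moment at which its call begins. There is no depth.
A pose or a line that the arm cannot do raises robot.IKError and nothing moves.
- robot.finish_job(): hands the job in; it is judged then, once.
Trained networks look in a picture, given as the dict that the camera call returned (one of the last four; its "shot" number tells which), for a name from the list of things; names that differ only in an ending like _2 or _b are one class to them, and where a whole thing is asked for, a point or a joint stands for the part that bears it (a point fixed in the world has none). Each returns a list of dicts, best first, with "score" (0 to 1); they miss things now and then, are a little off and sometimes report something else, mostly with a low value. They report only what shows in the picture. A call takes as long as a camera call.
- optics.recognise(picture, label): "rect" ([left, top, right, bottom] in pixels, round what is visible of it).
- optics.trace(picture, label): "pixels" (400x640 bool, what is visible of it) and "rect" ([left, top, right, bottom] in pixels, round what is visible of it).
The state is a dict: "time_s": time; "q": joint angles; "qvel": joint speeds; "joint_torque": joint torques, N m; "eef_pos": TCP position; "tool_rot": TCP orientation; "contact_force": force on the tool from outside, world axes, zero at the start; "ft_torque": the same for the moment, N m; "opening": finger opening in m; "grip_force": force on a finger pad.
Only numpy, scipy, OpenCV 4.12 (cv2) and the standard library are available. Lean on these libraries where they do the work, as an engineer would, in place of code of your own. Each camera call takes 0.05 s, during which the arm holds its last target. There are 200 camera calls.

## Working session

There is one attempt and no reset: what is moved stays moved. The work goes in short steps, each a Python script; the robot and the scene stay as the last script left them, time stands still between calls to the robot, and variables do not carry over. Pictures are saved under pics/ and viewed, at most 14 in all, crops included, and the job is handed in when it is done.

```bash
ls; mkdir -p pics
python3 - <<'E'
from plant import robot, kinematics, telemetry, optics
import cv2, numpy as np
s=telemetry.state(); print(s['time_s'],s['eef_pos'],s['tool_rot'],s['opening'])
for n in ['scene','top']:
    p=optics.read_camera(n); cv2.imwrite(f'pics/{n}0.png',p['color'])
    print(n,p['eye'],p['attitude'],p['fx'],p['fy'],p['cx'],p['cy'],p['distortion'],p['shot'])
    for l in ['caddy','cover','mat','rack','hook0','brush','awl','spool','tape_measure','glue','scissors','notebook']:
        print(l,[(np.round(d['rect']).tolist(),round(d['score'],2)) for d in optics.recognise(p,l)][:6])
E
```

```text
pics
0.0 [ 0.16970638 -0.5228046   0.23073442] [-3.10179465e+00 -4.90701769e-01  1.75013339e-04] 0.08566539742660054
scene [1.16859972 0.42995775 0.63076875] [-1.08138273 -2.26302394  1.11128088] 381.74072558538097 381.74072558538097 321.1152291723751 203.3294229382891 [-0.05437473  0.          0.          0.          0.        ] 1
caddy [([234.0, 143.0, 304.0, 187.0], 0.55), ([465.0, 207.0, 480.0, 223.0], 0.32)]
cover [([235.0, 142.0, 304.0, 189.0], 0.7), ([244.0, 115.0, 292.0, 161.0], 0.61), ([409.0, 296.0, 441.0, 348.0], 0.51)]
mat [([293.0, 191.0, 388.0, 258.0], 0.57)]
rack [([415.0, 204.0, 504.0, 288.0], 0.97), ([364.0, 286.0, 389.0, 317.0], 0.23)]
hook0 [([454.0, 197.0, 463.0, 217.0], 0.71), ([446.0, 214.0, 457.0, 251.0], 0.68), ([469.0, 219.0, 478.0, 240.0], 0.66), ([467.0, 205.0, 483.0, 222.0], 0.63), ([488.0, 213.0, 500.0, 234.0], 0.51)]
brush [([378.0, 207.0, 432.0, 250.0], 0.89), ([233.0, 142.0, 306.0, 188.0], 0.31)]
awl [([299.0, 172.0, 336.0, 192.0], 0.7), ([363.0, 283.0, 390.0, 317.0], 0.66), ([232.0, 139.0, 304.0, 186.0], 0.49)]
spool [([364.0, 287.0, 388.0, 318.0], 0.
[... 603 characters left out ...]
, 358.0, 257.0], 0.87), ([199.0, 144.0, 226.0, 166.0], 0.64)]
rack [([182.0, 212.0, 246.0, 262.0], 0.76)]
hook0 [([185.0, 238.0, 197.0, 248.0], 0.46), ([195.0, 223.0, 208.0, 226.0], 0.4)]
brush [([264.0, 213.0, 283.0, 282.0], 0.6)]
awl [([407.0, 204.0, 477.0, 278.0], 0.61), ([374.0, 232.0, 381.0, 274.0], 0.53)]
spool [([240.0, 144.0, 255.0, 164.0], 0.64), ([272.0, 118.0, 321.0, 164.0], 0.62)]
tape_measure [([335.0, 152.0, 353.0, 170.0], 0.63), ([369.0, 125.0, 428.0, 166.0], 0.63)]
glue [([198.0, 145.0, 223.0, 164.0], 0.79)]
scissors [([269.0, 119.0, 322.0, 165.0], 0.93)]
notebook [([368.0, 128.0, 426.0, 165.0], 0.78), ([405.0, 206.0, 479.0, 277.0], 0.34), ([220.0, 243.0, 230.0, 250.0], 0.2)]
```

View pics/top0.png

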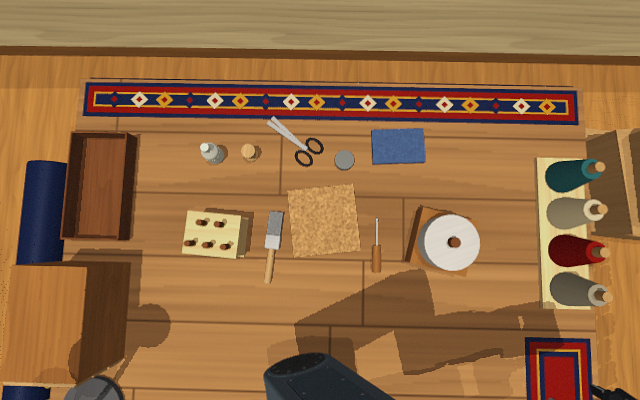

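View pics/scene0.png

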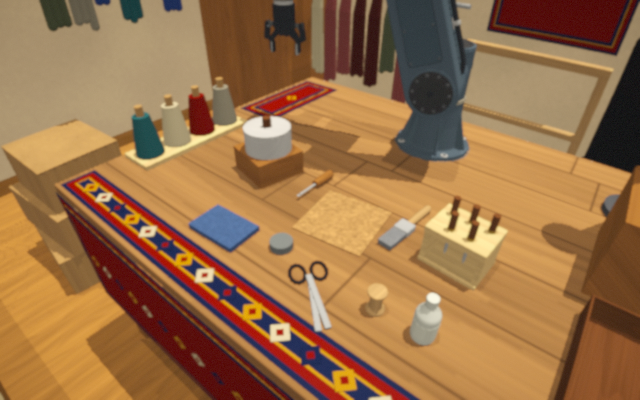

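Top view: rack at (215,235) with five hooks in it, mat at (323,220), covered caddy at (448,240) with the knob at (454,242), and the awl at (377,245) between mat and caddy. The scene view agrees.

```bash
cat > h.py <<'E'
from plant import robot, kinematics, telemetry, optics
import cv2, numpy as np
from scipy.spatial.transform import Rotation as Rn
def cam(p):
    return (np.array([[p['fx'],0,p['cx']],[0,p['fy'],p['cy']],[0,0,1]]),np.array(p['distortion'],float),
            np.array(p['eye']),Rn.from_rotvec(p['attitude']).as_matrix())
def proj(p,P):
    K,D,e,R=cam(p)
    return cv2.projectPoints(np.atleast_2d(np.asarray(P,float)),cv2.Rodrigues(R.T)[0],-R.T@e,K,D)[0][:,0]
def unproj(p,uv,z):
    K,D,e,R=cam(p)
    n=cv2.undistortPoints(np.asarray(uv,float).reshape(-1,1,2),K,D)[:,0]
    r=np.c_[n,np.ones(len(n))]@R.T
    return (e+r*((z-e[2])/r[:,2])[:,None])[:,:2]
def down(yaw):  # tool y (closing line) direction = (sin yaw, -cos yaw)
    c,s=np.cos(yaw),np.sin(yaw)
    return Rn.from_matrix([[c,s,0],[s,-c,0],[0,0,-1]]).as_rotvec()
def shot(n,f=None):
    p=optics.read_camera(n)
    if f: cv2.imwrite(f'pics/{f}.png',p['color'])
    return p
def st(): return telemetry.state()
E
python3 - <<'E'
from h import *
p=shot('top')
print('knob',unproj(p,[[454,242]],.174))
print('mat',unproj(p,[[288,191],[353,184],[360,249],[293,257]],.004))
print('rack',unproj(p,[[187,210],[242,213],[237,258],[182,253]],.1))
print('hooks',unproj(p,[[195,223],[216,223],[188,244],[204,245],[222,246]],.145))
for l in ['caddy','awl','brush']:
    for d in optics.trace(p,l)[:1]:
        r=cv2.minAreaRect(np.argwhere(d['pixels'])[:,::-1].astype(np.float32)); print(l,r,unproj(p,cv2.boxPoints(r),.01).round(3).tolist())
k=unproj(p,[[454,242]],.174)[0]
robot.movep([k[0],k[1],.40],down(0))
w=shot('wrist','w1'); print(st()['eef_pos'],w['eye'],Rn.from_rotvec(w['attitude']).as_matrix().round(2).tolist(),w['fx'],w['cx'],w['cy'],w['distortion'],proj(w,[*k,.174]),st()['time_s'])
E
```

```text
knob [[ 0.48400408 -0.30442699]]
mat [[ 0.61891859  0.11142345]
 [ 0.64293652 -0.07394144]
 [ 0.45909588 -0.09605502]
 [ 0.43280462  0.09136025]]
rack [[0.5517641  0.36212321]
 [0.54701905 0.21848854]
 [0.43153956 0.22604722]
 [0.44098201 0.36819516]]
hooks [[0.51691974 0.32353542]
 [0.51804917 0.2714814 ]
 [0.46510249 0.33774848]
 [0.46355695 0.2981585 ]
 [0.46211911 0.25372905]]
caddy ((441.3824462890625, 241.47061157226562), (64.02940368652344, 57.96601104736328), 14.03624439239502) [[0.426, -0.216], [0.584, -0.256], [0.544, -0.431], [0.388, -0.388]]
awl ((376.0, 247.0), (50.0, 8.0), 90.0) [[0.535, -0.128], [0.536, -0.151], [0.397, -0.152], [0.397, -0.13]]
brush ((271.7574157714844, 247.42575073242188), (15.323573112487793, 72.14019775390625), 5.710593223571777) [[0.361, 0.179], [0.561, 0.166], [0.557, 0.123], [0.358, 0.136]]
[ 0.48345474 -0.30511017  0.39944527] [ 0.55555709 -0.30429627  0.54178379] [[-0.0, -0.96, -0.28], [-1.0, 0.0, -0.0], [0.0, 0.28, -0.96]] 343.0619157056164 316.84091514472817 203.74646469351356 [-0.0495501  0.         0.         0.         0.       ] [[316.64665844 170.76662978]] 3.0917
```

View pics/w1.png

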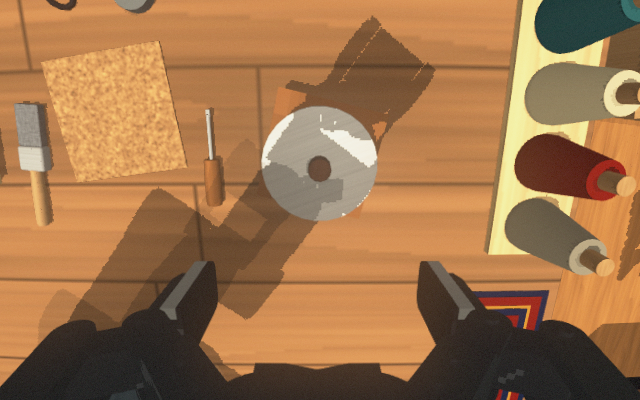

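Wrist view: cover's disc is centred at (319,163) with the knob at (319,168). The mat corners are at (41,62), (160,41), (186,167) and (80,181), and the awl at (211,160) is clear. Now I'll lift the cover.

Run:
```python
from h import *
w=shot('wrist')
m=unproj(w,[[41,62],[160,41],[186,167],[80,181]],.004); print('mat',m.round(3).tolist(),m.mean(0))
k=unproj(w,[[319,168]],.174)[0]; c=unproj(w,[[319.5,163]],.146)[0]; print('knob',k,'disc',c)
M=np.array([.538,.008])
g=(k+c)/2
robot.move_gripper(.06,60)
robot.line_to([*g,.22])
print(robot.line_to([*g,.149],feed=.08,force_limit=8), st()['eef_pos'])
robot.move_gripper(.0,60); s=st(); print('grip',s['opening'],s['grip_force'],s['time_s'])
robot.line_to([*g,.205],feed=.1); s=st(); print(s['opening'],s['contact_force'])
shot('scene','s1'); w=shot('wrist','w2')
```

```text
mat [[0.621, 0.113], [0.645, -0.076], [0.458, -0.096], [0.436, 0.084]] [0.53968258 0.00632286]
knob [ 0.48699167 -0.30706815] disc [ 0.48766543 -0.30784748]
False [ 0.48756716 -0.30765343  0.14951891]
grip 0.023948157375721972 58.770702481269836 6.3167
0.0241657890960647 [-0.03680463  0.87271568 -2.80583177]
```

View pics/s1.png

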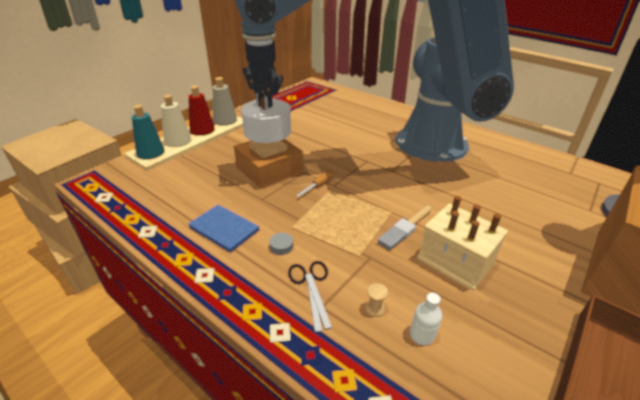

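The cover hangs level from the gripper at (267,120), clear of the caddy. Next it goes to the mat.

Run:
```python
from h import *
M=[.539,.007]
z0=.1495-.071
robot.line_to([.5,-.2,.205],feed=.15)
robot.line_to([*M,.16],feed=.15); s=st(); print(s['opening'],s['contact_force'])
robot.line_to([*M,z0+.008],feed=.08)
print(robot.line_to([*M,z0-.002],feed=.02,force_limit=4), st()['eef_pos'], st()['opening'])
robot.move_gripper(.06); 
robot.line_to([*M,.2],feed=.12); robot.sleep(.3)
t=shot('top'); d=optics.trace(t,'cover')[0]; print(d['score'],d['rect'],unproj(t,[cv2.minEnclosingCircle(np.argwhere(d['pixels'])[:,::-1].astype(np.float32))[0]],.075))
c=[.487,-.307]
robot.line_to([c[0]-.06,c[1],.36],feed=.25)
w=shot('wrist','w3'); print(w['eye'],st()['time_s'])
for l in ['bore0','caddy']: print(l,[(np.round(d['rect'],1).tolist(),round(d['score'],2)) for d in optics.recognise(w,l)])
```

```text
0.024152221278384796 [ 0.1801459  -0.11335865 -2.59625466]
True [0.53908216 0.00699081 0.07859204] 0.02412379765644719
0.63 [301.6, 230.9, 343.1, 243.9] [[0.49773861 0.00908351]]
[ 0.49930341 -0.30546964  0.50182372] 14.7583
bore0 [([246.1, 35.2, 393.3, 185.4], 0.56)]
caddy [([252.0, 34.5, 399.5, 186.8], 0.71)]
```

View pics/w3.png

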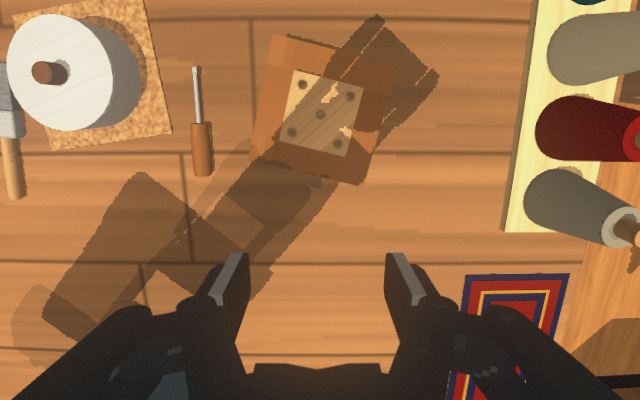

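The cover stands on the mat at (60,75). The deck is open, with bores at about (303,85), (349,97), (320,114), (292,132) and (337,143). I'll fit these from closer in, then look at the rack.

```bash
cat >> h.py <<'E'
from scipy.optimize import least_squares
def fit(p,pat,z,pose,rad,dark=True,it=4):
    """refine (x,y,yaw) of a pattern of dark discs seen in picture p at height z"""
    g=cv2.GaussianBlur(cv2.cvtColor(p['color'],cv2.COLOR_BGR2GRAY),(3,3),0).astype(float)
    for _ in range(it):
        T=lambda a:np.asarray(pat)@np.array([[np.cos(a[2]),np.sin(a[2])],[-np.sin(a[2]),np.cos(a[2])]])+a[:2]
        uv=proj(p,np.c_[T(pose),np.full(len(pat),z)]); m=[]
        for u,v in uv:
            Y,X=np.mgrid[int(v-rad):int(v+rad)+1,int(u-rad):int(u+rad)+1]
            q=g[Y,X]; w=np.clip((np.median(q)*.5+q.min()*.5)-q,0,None)
            m.append([(X*w).sum()/w.sum(),(Y*w).sum()/w.sum()])
        W=unproj(p,m,z)
        r=least_squares(lambda a:(T(a)-W).ravel(),pose); pose=r.x
    return pose,W,np.linalg.norm(T(pose)-W,axis=1),np.array(m)
BORE=np.array([[-28,-28],[28,-28],[28,28],[-28,28],[0,0]])/1000.
E
python3 - <<'E'
from h import *
w=shot('wrist')
W=unproj(w,[[303,85],[349,97],[337,143],[292,132],[320,114]],.09); c=W.mean(0); d=W[1]-W[0]; yaw=np.arctan2(d[1],d[0])
print(c,yaw, np.linalg.norm(d))
yaw=(yaw+np.pi/4)%(np.pi/2)-np.pi/4
robot.line_to([c[0]+.007,c[1],.22],feed=.2)
w=shot('wrist','w4')
pose,W,e,m=fit(w,BORE,.09,np.r_[c,yaw],14); print(pose,e.round(4),m.round(1).tolist(),st()['time_s'])
im=w['color'].copy()
for u,v in proj(w,np.c_[W,np.full(5,.09)]): cv2.circle(im,(int(round(u)),int(round(v))),3,(0,255,0),1)
# rack
r=[.492,.295]
robot.line_to([.5,-.15,.32],feed=.3); robot.line_to([r[0]+.0,r[1],.33],feed=.3)
x=shot('wrist','w5'); print(x['eye'],st()['time_s'])
cv2.imwrite('pics/c1.png',np.vstack([im[40:300,100:540],x['color'][0:300,100:540]]))
print([(np.round(d['rect'],1).tolist(),round(d['score'],2)) for d in optics.recognise(x,'hook0')])
E
```

```text
[ 0.48561155 -0.30988861] -1.8143124570164 0.054491212977819864
[ 0.48667123 -0.30132359 -0.49524466] [0.0106 0.0097 0.0029 0.0065 0.0065] [[315.0, 253.2], [357.7, 176.6], [292.0, 151.2], [254.4, 216.2], [314.4, 200.4]] 15.8833
[0.56427495 0.29473973 0.47229995] 18.3417
[([345.0, 189.5, 367.6, 216.4], 0.9), ([282.9, 137.0, 304.5, 157.5], 0.86), ([302.9, 188.9, 320.3, 210.3], 0.81), ([332.5, 140.0, 347.7, 163.7], 0.7)]
```

View pics/c1.png

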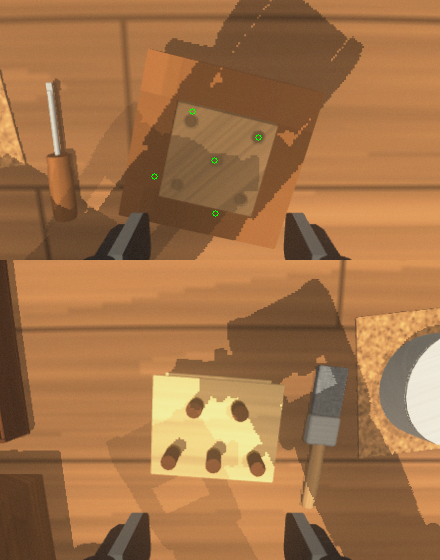

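Upper crop: my automatic bore fit was misled by shadow. The bores really are at full-image (291,161), (359,177), (314,200), (277,224) and (340,239). Lower crop: the handle tops are at full-image (291,150), (341,155), (268,203), (313,207) and (358,209). I'll use these hand picks and test with one hook.

```bash
cat >> h.py <<'E'
RACK=np.array([[-27,-45],[-27,0],[-27,45],[27,-22.5],[27,22.5]])/1000.
def rot(a): return np.array([[np.cos(a),np.sin(a)],[-np.sin(a),np.cos(a)]])
def fitp(pat,W,a0):
    r=least_squares(lambda a:(pat@rot(a[2])+a[:2]-W).ravel(),a0); return r.x,np.linalg.norm((pat@rot(r.x[2])+r.x[:2]-W),axis=1)
E
python3 - <<'E'
from h import *
x=shot('wrist')
W=unproj(x,[[358,209],[313,207],[268,203],[341,155],[291,150]],.145)
rk,e=fitp(RACK,W,[.49,.295,0]); print('rack',rk,e.round(4))
hp=RACK@rot(rk[2])+rk[:2]; print(proj(x,np.c_[hp,np.full(5,.145)]).round(1).tolist())
# rack outline check (top corners, z=.1)
C=unproj(x,[[251,114],[384,124],[373,222],[250,212]],.1); print('rackC',C.round(3).tolist(),C.mean(0))
s=st()
y=dict(x); y['eye']=x['eye']-s['eef_pos']+np.array([.4926,-.3099,.22])
B=unproj(y,[[277,224],[291,161],[359,177],[340,239],[314,200]],.09); print(B.round(4).tolist())
pat=BORE
for a0 in [-.24]:
    P=[B[i] for i in [3,2,1,0,4]]
    # order (-,-),(+,-),(+,+),(-,+): image up=+x, right=-y
    cd,e=fitp(BORE,np.array(P),[.486,-.31,a0]); print('caddy',cd,e.round(4))
np.savez('geo.npz',rk=rk,cd=cd)
for yaw in [rk[2]+np.pi/2,rk[2]-np.pi/2,cd[2],cd[2]+np.pi/2,cd[2]-np.pi/2]:
    for q in ([*rk[:2],.26],[*cd[:2],.26]):
        j=kinematics.solve_ik(q,down(yaw)); print(round(yaw,2),None if j is None else np.round(j,2))
E
```

```text
rack [ 0.4914008   0.2966156  -0.06948461] [0.0005 0.0007 0.0006 0.0014 0.002 ]
[[357.7, 209.3], [312.8, 206.4], [267.7, 203.5], [340.0, 154.0], [292.9, 150.8]]
rackC [[0.553, 0.364], [0.542, 0.223], [0.432, 0.23], [0.444, 0.371]] [0.49277819 0.29678082]
[[0.4662, -0.276], [0.5196, -0.289], [0.5065, -0.3438], [0.4525, -0.3293], [0.4872, -0.3073]]
caddy [ 0.4864222  -0.30906547 -0.24679957] [0.0001 0.0008 0.0008 0.0009 0.002 ]
1.5 [ 0.46  0.37  1.55 -0.    1.22  0.53]
1.5 [-0.65  0.37  1.55 -0.    1.22 -0.58]
-1.64 [ 0.46  0.37  1.55 -0.    1.22 -2.61]
-1.64 [-0.65  0.37  1.55 -0.    1.22  2.56]
-0.25 [ 0.46  0.37  1.55 -0.    1.22  2.28]
-0.25 [-0.65  0.37  1.55 -0.    1.22  1.17]
1.32 [ 0.46  0.37  1.55 -0.    1.22  0.71]
1.32 [-0.65  0.37  1.55 -0.    1.22 -0.4 ]
-1.82 [ 0.46  0.37  1.55 -0.    1.22 -2.43]
-1.82 [-0.65  0.37  1.55 -0.    1.22  2.74]
```

```bash
cat >> h.py <<'E'
try:
    G=np.load('geo.npz'); rk,cd=G['rk'],G['cd']
    HP=RACK@rot(rk[2])+rk[:2]; BP=BORE@rot(cd[2])+cd[:2]; RY,CY=rk[2]+np.pi/2,cd[2]+np.pi/2
except Exception: pass
ZC=.245
def pick(xy,pic=None):
    robot.movep([*xy,ZC],down(RY)); robot.move_gripper(.040,45)
    robot.line_to([*xy,.16],feed=.2)
    hit=robot.line_to([*xy,.104],feed=.08,force_limit=8)
    robot.move_gripper(0,45); s=st(); print('pick',hit,s['eef_pos'].round(4),'open',round(s['opening'],4),round(s['grip_force'],1))
    robot.line_to([*xy,ZC],feed=.15); s=st(); print(' lifted',round(s['opening'],4),round(s['grip_force'],1))
def carry(xy,pic=None):
    robot.movep([*xy,ZC],down(CY)); robot.line_to([*xy,.19],feed=.15)
    s=st(); w=shot('wrist',pic); print(' over',s['eef_pos'].round(4),round(s['opening'],4),'t',round(s['time_s'],1)); return w
def insert(xy):
    a=robot.line_to([*xy,.135],feed=.06,force_limit=6); z1=st()['eef_pos'][2]
    b=None
    if not a: b=robot.line_to([*xy,.0915],feed=.05,force_limit=8)
    s=st(); print(' insert',a,round(z1,4),b,s['eef_pos'].round(4),s['contact_force'].round(1),round(s['opening'],4)); return not a and s['eef_pos'][2]<.098
def release(xy):
    robot.move_gripper(.040); z=st()['eef_pos'][2]; robot.line_to([*xy,ZC],feed=.2); print(' t',round(st()['time_s'],1))
E
python3 - <<'E'
from h import *
pick(HP[3]); w=carry(BP[2],'w6'); print('tip proj',proj(w,[*BP[2],.116]),'bore',proj(w,[*BP[2],.09]))
E
```

```text
pick False [0.517  0.2724 0.1046] open 0.015 43.8
 lifted 0.015 43.8
 over [ 0.5208 -0.2886  0.1906] 0.0147 t 25.6
tip proj [[316.62296638 216.14476178]] bore [[316.61302385 204.91195124]]
```

View pics/w6.png

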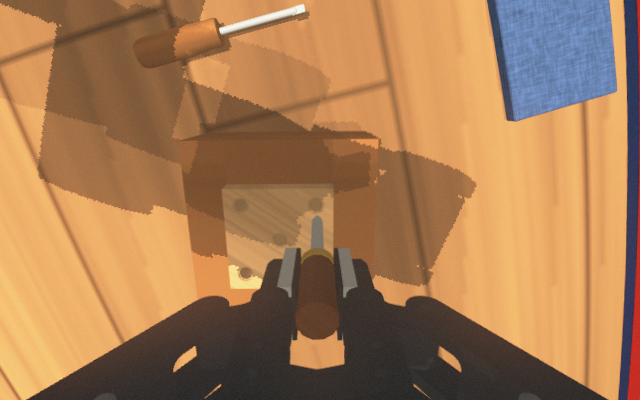

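The hook is held upright, its tip at (317,216) and the target bore at (316,205), both where predicted.

Run:
```python
from h import *
ok=insert(BP[2])
if ok:
    release(BP[2]); pick(HP[4]); w=carry(BP[3],'w7'); print(proj(w,[*BP[3],.116]))
    if insert(BP[3]): release(BP[3])
w=shot('wrist','w8')
```

```text
insert False 0.1354 True [ 0.5201 -0.2886  0.0946] [-2.2  1.2  6.8] 0.0147
 t 28.7
pick False [0.5201 0.3173 0.1046] open 0.0151 43.8
 lifted 0.0149 43.8
 over [ 0.4665 -0.275   0.1905] 0.0147 t 36.6
[[316.64064514 216.06772494]]
 insert False 0.1353 True [ 0.4658 -0.2749  0.0946] [-1.   1.3  7.4] 0.0147
 t 39.7
```

View pics/w8.png

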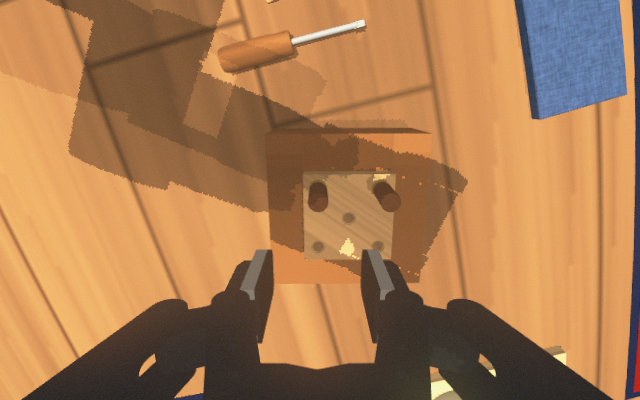

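Two hooks are home, at (318,195) and (387,195). The bores at (348,217), (318,247) and (377,247) are still free, so on to the other three.

Run:
```python
from h import *
for h,b in [(0,4),(1,0),(2,1)]:
    pick(HP[h])
    if st()['opening']<.011: print('LOST'); break
    w=carry(BP[b],f'w9_{b}')
    if st()['opening']<.011: print('LOST'); break
    if not insert(BP[b]): print('STOP'); break
    release(BP[b])
robot.sleep(.3)
w=shot('wrist','w10'); x=shot('scene','s2')
cv2.imwrite('pics/c2.png',np.vstack([w['color'][60:340,:],cv2.resize(x['color'][90:270,200:520],None,fx=2,fy=1.7)]))
t=shot('top'); print(np.round([d['rect'] for d in optics.recognise(t,'cover')],0).tolist(),st()['time_s'])
```

```text
pick False [0.4616 0.2537 0.1045] open 0.0151 43.8
 lifted 0.0149 43.8
 over [ 0.4868 -0.309   0.1906] 0.0148 t 47.3
 insert False 0.1354 True [ 0.4862 -0.3088  0.0946] [-1.8  0.9  8. ] 0.0146
 t 50.5
pick False [0.4647 0.2986 0.1046] open 0.0148 43.8
 lifted 0.015 43.8
 over [ 0.4528 -0.3293  0.1905] 0.0151 t 58.5
 insert False 0.1354 True [ 0.4522 -0.3291  0.0946] [-2.4  1.9  6.4] 0.0149
 t 61.6
pick False [0.4679 0.3436 0.1046] open 0.0153 43.8
 lifted 0.015 43.8
 over [ 0.5071 -0.343   0.1906] 0.0149 t 70.0
 insert False 0.1354 True [ 0.5065 -0.3428  0.0946] [-1.8  2.   7. ] 0.0152
 t 73.2
[[304.0, 185.0, 354.0, 238.0]] 73.6833
```

View pics/c2.png

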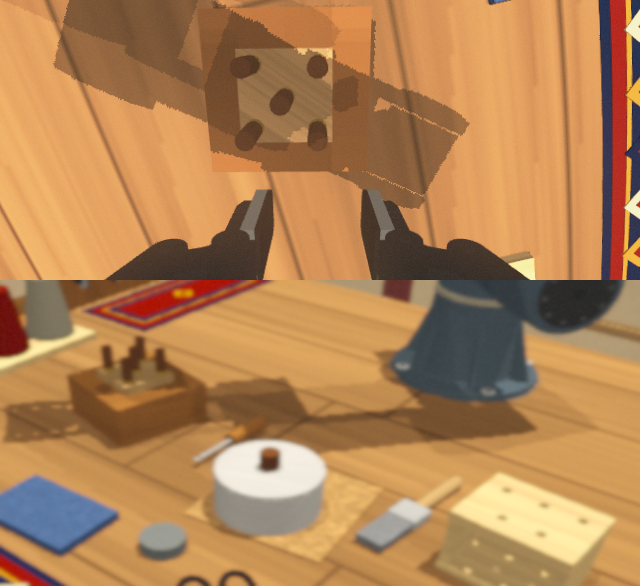

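All five hooks stand in the caddy (upper crop), the rack is empty, and the cover is on the mat, possibly shifted. I'll look at it again from the wrist.

Run:
```python
from h import *
robot.movep([.50,.0,.33],down(0))
w=shot('wrist','w11')
print(proj(w,[[.539,.007,.103]]),[(np.round(d['rect'],1).tolist(),d['score']) for d in optics.recognise(w,'cover')],st()['time_s'])
```

```text
[[310.18153527 135.01111239]] [([259.3, 45.7, 378.0, 169.2], 0.57), ([539.4, 192.6, 583.4, 216.8], 0.3)] 75.45
```

View pics/w11.png

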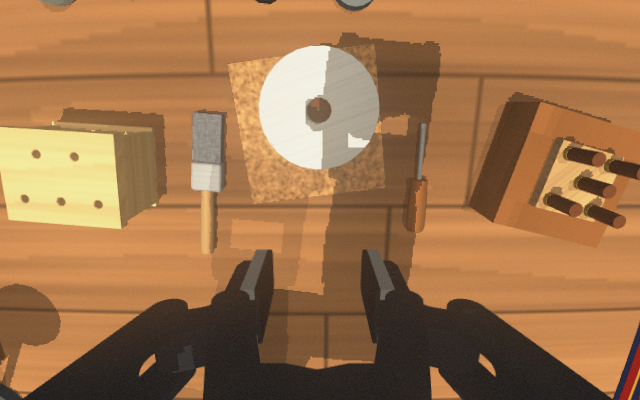

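The cover was knocked aside: its knob is now at (319,110) where (310,135) was expected, but it stands flat and still on the mat. I'll re-grasp it and take it to the caddy.

Run:
```python
from h import *
w=shot('wrist')
k=unproj(w,[[318.5,110]],.103)[0]; c=unproj(w,[[319.5,107]],.075)[0]; print(k,c)
robot.move_gripper(.06,60)
robot.line_to([k[0]-.005,k[1],.23])
w=shot('wrist','w12'); print('knob pred',proj(w,[*k,.103]))
g=(k+c)/2
robot.line_to([*g,.15]); print(robot.line_to([*g,.0785],feed=.08,force_limit=8),st()['eef_pos'])
robot.move_gripper(0,60); s=st(); print(s['opening'],s['grip_force'])
robot.line_to([*g,.25],feed=.12); s=st(); print(s['opening'],s['contact_force'])
robot.line_to([.5,-.15,.25],feed=.15)
robot.line_to([cd[0],cd[1],.25],feed=.15); s=st(); print(s['opening'],s['contact_force'],s['eef_pos'],s['time_s'])
w=shot('wrist','w13'); x=shot('scene')
cv2.imwrite('pics/c3.png',np.vstack([w['color'][100:400],cv2.resize(x['color'][60:220,160:480],None,fx=2,fy=1.8)]))
```

```text
[ 0.56474398 -0.00189772] [ 0.56744971 -0.00318532]
knob pred [[317.36743051 188.78761058]]
False [ 0.56643712 -0.00255598  0.0789703 ]
0.023854541581153094 58.617748618125916
0.024230456297662302 [ 0.51279331 -0.20178217 -1.73715072]
0.02405314250209853 [-0.56800132  0.35177941 -3.19706997] [ 0.48655762 -0.30833474  0.25002015] 82.975
```

View pics/c3.png

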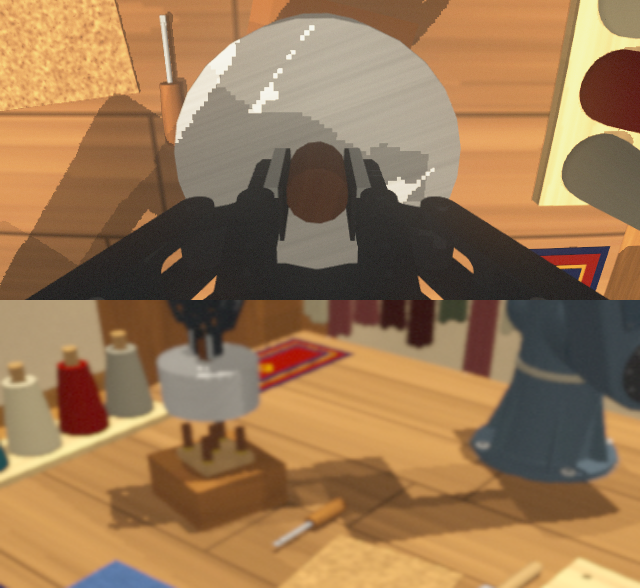

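The cover hangs level above the hooks. Its disc spans columns 176–460 with the top edge at row 113. I'll use that to correct the centring in x, then lower it.

Run:
```python
from h import *
w=shot('wrist'); s=st(); e=s['eef_pos']
a=np.linspace(0,2*np.pi,180)
def ext(dx,dy):
    q=proj(w,np.c_[e[0]+dx+.068*np.cos(a),e[1]+dy+.068*np.sin(a),np.full(180,.2464)]); return np.array([q[:,0].min(),q[:,0].max(),q[:,1].min()])
r=least_squares(lambda d:ext(*d)-np.array([176,460,113.5]),[0,0]); print('offset',r.x,r.fun)
d=np.clip(r.x,-.004,.004); t=cd[:2]-d
robot.line_to([*t,.215],feed=.08); print(st()['opening'])
a=robot.line_to([*t,.158],feed=.05,force_limit=5); s=st(); print('down',a,s['eef_pos'],s['contact_force'])
if not a:
    a=robot.line_to([*t,.1475],feed=.02,force_limit=5); s=st(); print('seat',a,s['eef_pos'],s['contact_force'],s['opening'],s['time_s'])
x=shot('scene'); cv2.imwrite('pics/c4.png',cv2.resize(x['color'][80:220,180:400],None,fx=3,fy=3))
```

```text
offset [-5.57111981e-04  9.65241546e-05] [-2.83547437  2.84476156  0.60709929]
0.023990055078087477
down False [ 0.48713829 -0.30927048  0.15835308] [ 0.34619     0.6168759  -2.22118104]
seat True [ 0.48697495 -0.30920832  0.15010652] [-0.53078928  0.10626914  5.24957143] 0.024260131025881645 85.4417
```

View pics/c4.png

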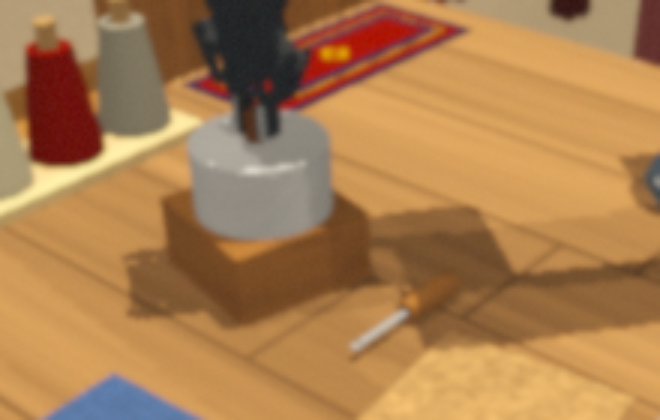

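The cover sits level on the ledge, with contact at the expected height. Next: let go, retreat and check.

Run:
```python
from h import *
robot.move_gripper(.06); e=st()['eef_pos']; robot.line_to([e[0],e[1],.33],feed=.1)
robot.line_to([e[0]-.08,e[1],.38]); robot.sleep(.5)
x=shot('scene'); w=shot('wrist'); print(proj(w,[*cd[:2],.146]),proj(w,[*cd[:2],.174]))
cv2.imwrite('pics/c5.png',np.hstack([cv2.resize(x['color'][80:220,200:340],(420,420)),cv2.resize(w['color'][0:210,215:405],(380,420))]))
```

```text
[[317.52054582  94.79447517]] [[317.59156576  94.18084477]]
```

View pics/c5.png

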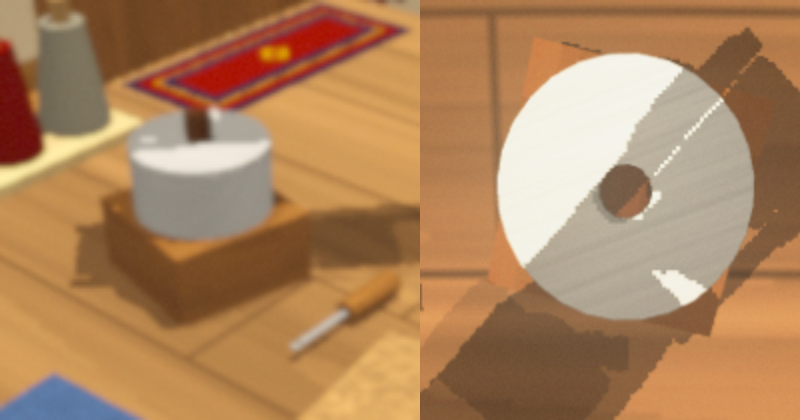

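The cover is level and released. Its disc centre is at (318,93) against a predicted (317.5,94.8), so it is centred within about 1–2 mm.

```bash
python3 -c "
from h import *
print(robot.finish_job(), st()['time_s'])"
```

```text
the job is handed in; nothing more can be done
the job is handed in; nothing more can be done
```

I've handed the job in: all five hooks are home in the caddy, the cover sits level on its ledge and is released, and the other tools were left alone; the hand-in call gave no verdict.

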